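Fetch the specimen case stored behind the alcohol bottle

ROBOT

A 6-joint arm with a two-finger parallel gripper is mounted at the origin on the work surface. World frame = base frame: x ahead of the robot, y to its left, z up, the work surface at z = 0. Lengths are in m, angles in rad, forces in N, time in s.
With the tool pointing down it reaches from about 0.25 to 0.725 m from the base axis. Payload 4 kg.
Tool frame: the origin (TCP) lies where the fingers leave the gripper's body, on its centre line; the fingertips stand 73 mm ahead of it and the grasp point (between the pads) lies 54 mm ahead of it (bot.tips_ahead is the z of the fingertips in the tool frame, in m); z points along the fingers, y is the direction in which the jaws open and shut (so a half turn about z gives the same grasp; the last joint's range is limited). The gripper opens to 85 mm and grips with 20 to 120 N. Pads are 22 mm wide; open, the fingers measure 114 mm over their backs; the gripper's body (76 mm by 85 mm) begins 54 mm behind the grasp point. The pads swing forward as they close: fully open they stand 13 mm farther back than shut.
Start: joints at [1.204, 0.241, 0.005, 1.335, 0, 1.571], TCP at [0.179, 0.467, 0.304] pointing down, gripper open.
Joint ranges: [-2.72, 2.72], [-1.05, 1.87], [-1.09, 1.28], [-1.99, 2.15], [-1.42, 1.44], [-3.14, 3.14]. Speed limits (rad/s): [2.79, 2.79, 3.14, 3.14, 3.14, 3.14].

INTERFACE

Orientations are given as a unit quaternion [x, y, z, w].
In Python, from workcell import readout, camera, get_calibration, order, bot gives the robot as it stands.
- The arm moves only by the tool send_rows, never from a script. Its argument "moves" is a list of rows, each a list of 3 entries, a list of its own where there are three numbers: the shift along the tool's x, y, z in mm, then the turn, a rotation vector about the tool's x, y, z in rad, then the finger opening in mm, from 0 to 85.4. In form: [[[dx, dy, dz], [ax, ay, az], grip], ...]. A call has 1 to 12 rows; each row is the pose to reach, as a shift and turn from the pose measured when the call began, along the tool's axes at that moment; what a row does not reach only later rows make up. A row lasts 1/12 s, in which the tool goes at most 41.7 mm and 7.16 degrees, less where a joint would pass 70% of its speed; a pose out of reach is approached as far as the arm can. A call with a gripper value outside its range is refused whole. The fingers move at their own pace and stop on an object; the grip force is fixed at half the most. Time passes only in rows, so rows that repeat a pose let the fingers close. It gives the time, the measured TCP pose, the force and the opening at its end, in the units of the state.
- readout.get_obs(): the state, without advancing time (a new reading comes with each control period).
- camera(name): name is "scene" or "top" or "wrist"; returns the picture (400x640x3 uint8, red, green, blue); there is no depth.
- get_calibration(name): a dict with "fx", "fy", "cx", "cy" (pixels), "k1" (the pictures are not rectified: a ray, as slopes to the right and down, at radius r is drawn at 1 + k1 r^2 times it, then the intrinsics apply), "R" (3x3) and "t" (3): a world point X has camera coordinates R X + t. Camera axes: x right, y down, z forward; pixel columns grow to the right and rows downward; lengths in m; the calibration is good to about 2 mm. A picture is of the moment at which its call begins: read the wrist's pose just before it. get_calibration takes no time and is no camera call; for the wrist camera it gives the pose at the moment of the call.
- order.job_done(): hands the job in, once; it reports no verdict.
The state is a dict: "clock": time; "joint_pos": joint angles; "joint_vel": joint speeds; "tau": joint torques, N m; "eef_pos": TCP position; "tool_rot": TCP orientation; "ft_force": force on the tool from outside, world axes, zero at the start; "ft_torque": the same for the moment, N m; "grip_width": finger opening in m.
Only numpy, scipy, OpenCV 4.12 (cv2) and the standard library are available. Lean on these libraries where they do the work, as an engineer would, in place of code of your own. Each camera call takes 0.05 s, during which the arm holds its last target. There are 200 camera calls.

TASK

I need the blue specimen case that is pushed in under the instrument riser, behind the white alcohol bottle. Put the bottle away first, upright in the free end of the yellow spill tray; then draw the blue case out from under the riser, and set it down in the middle of the black mat with its long sides squared up to the mat's long sides, handle either way round. Keep the bottle upright and the case level all the while, set both down gently, and leave the grey case and everything else where it stands.

Things in the scene. Friction and masses are not known exactly. Their poses are not given: they have to be found in the camera images.
- bottle: White round plastic bottle with a red band and red screw cap, about 0.3 kg, loose, standing on the bench just in front of the blue case's pull. Body 62 mm diameter up to 92 mm, then shoulder and neck; cap 30 mm diameter from 120 to 150 mm above its foot (grip it there from above). Origin: centre of its underside, z up its axis.
- blue_case: The wanted loose case, 0.45 kg: blue base 140 x 56 x 32 mm, clear lid with blue ends, 50 mm high in all, three blue specimens inside. Origin: centre of underside; x along its length, the end with the steel pull faces -x; z up. About 30 mm of its front end and the pull stick out of the riser's front. Once drawn out, grip it across its 56 mm width at mid-length, 30 mm up.
- blue_case_handle (a point): Middle of the blue case's pull: a level steel bar, 10 mm thick, 52 mm long along the case's y, its axis 28 mm above the bench and 35 mm in front of the end wall (30 mm free behind the bar, 32 mm free between its two end posts). At case x = -105, y = 0, z = 28 mm. The case slides on the bench under a pull of a few newtons.
- grey_case: A case of the same build and size with a grey base and black specimens, loose, beside the blue one under the riser (which is left or right varies). Same axes. Leave it.
- riser: Fixed aluminium instrument riser, 200 mm deep (x) by 340 mm wide (y), open in front and behind; 85 mm clear below the board, board top 97 mm; the white controller on it starts 65 mm behind the front edge and reaches 190 mm. Origin: centre of its footprint; its front looks to its -x, front edge at x = -100 mm. The cases lie at about y = +75 and -75 mm, nearly parallel to its x.
- spill_tray: Fixed yellow spill tray on the bench, 220 mm (x) by 120 mm (y), rim 22 mm high, walls 4 mm, inner floor 4 mm above the bench. Origin: centre of its underside. The amber jar stands at its +x end (about x = +62 mm), the -x end is free: a good place for the bottle is x = -50 mm, y = 0.
- mat: Fixed black rubber mat on the bench, 260 mm (x) by 130 mm (y), 3 mm thick. Origin: centre of its underside.
- swab_jar: Glass jar with an aluminium lid, 60 mm diameter, 68 mm high, standing in front of the grey case; bystander. Origin: centre of its underside.
- amber_jar: Amber jar with a black cap, 60 mm diameter, 95 mm high, standing in the spill tray; bystander. Origin: centre of its underside.
- slide_box: Green slide box, 95 x 85 x 35 mm, bystander. Origin: centre of its underside.
- weight: Steel weight with a knob, 54 mm diameter, 76 mm high, bystander. Origin: centre of its underside.
- beaker: Glass beaker, 72 mm diameter, 95 mm high, bystander. Origin: centre of its underside.
- brush: Small brush with a wooden handle, 170 mm long, lying on the bench, bystander. Origin near its middle.

How it is judged:
On the way, in this order (a step that is already met when the one before it is completed fails the run):
1. the bottle stands upright and released in the spill tray while the blue case is still under the riser (x of bottle in the frame of spill_tray between -0.08 and 0.08 m and y of bottle in the frame of spill_tray between -0.03 and 0.03 m and z of bottle in the frame of spill_tray between 0 and 0.01 m and angle between bottle's own z axis and vertical below 0.1 rad and contact force between the fingers and bottle below 0.1 N and linear speed of bottle below 0.02 m/s and distance of blue_case from where it was at the start of the episode below 0.03 m), for 0.2 s.
2. the blue case is drawn out clear of the riser's front edge (x of blue_case in the frame of riser below -0.17 m), for 0.1 s.
At the end, for the whole second after the job is handed in: Bottle upright (6 degrees) on the spill tray's floor, let go, at rest. Blue case flat and at rest on the mat, centre within 45 mm along and 25 mm across of the mat's centre, length within 10 degrees of the mat's. Grey case, jars, slide box, weight, beaker, brush within 30 mm of their starts (x of bottle in the frame of spill_tray between -0.08 and 0.08 m and y of bottle in the frame of spill_tray between -0.03 and 0.03 m and z of bottle in the frame of spill_tray between 0 and 0.01 m and angle between bottle's own z axis and vertical below 0.1 rad and linear speed of each of bottle, blue_case below 0.02 m/s and x of blue_case in the frame of mat between -0.045 and 0.045 m and y of blue_case in the frame of mat between -0.025 and 0.025 m and z of blue_case in the frame of mat between 0 and 0.008 m and angle between the x axis of blue_case and the x axis of mat, either way round below 0.17 rad and angle between blue_case's own z axis and vertical below 0.06 rad and distance of each of grey_case, swab_jar, amber_jar, slide_box, weight, beaker, brush from where it was at the start of the episode below 0.03 m); the robot touches nothing.
It fails at once if the bottle is tipped by more than 30 degrees (angle between bottle's own z axis and vertical above 0.52 rad).
It fails at once if the blue case is tilted by more than 23 degrees (angle between blue_case's own z axis and vertical above 0.4 rad).
It fails at once if a bystander (grey case, swab jar, amber jar, slide box, weight, beaker, brush) is shifted by more than 40 mm (distance of any of grey_case, swab_jar, amber_jar, slide_box, weight, beaker, brush from where it was at the start of the episode above 0.04 m).
It fails at once if the bottle is let fall (over 0.5 m/s out of the fingers) or brought down on the tray at over 0.5 m/s ((contact force between the fingers and bottle below 0.01 N and linear speed of bottle above 0.5 m/s) or (horizontal distance between bottle and spill_tray below 0.1 m and z of bottle in the frame of spill_tray below 0.03 m and linear speed of bottle above 0.5 m/s)).
It fails at once if the blue case is let fall (over 0.5 m/s out of the fingers) or brought down on the mat at over 0.5 m/s ((contact force between the fingers and blue_case below 0.01 N and linear speed of blue_case above 0.5 m/s) or (horizontal distance between blue_case and mat below 0.1 m and z of blue_case in the frame of mat below 0.03 m and linear speed of blue_case above 0.5 m/s)).
It also fails if it takes over 72 s, if anything falls off the work surface, if the arm or the gripper's body presses on something with over 40 N, if the wrist force passes 120 N, or if a joint passes its speed limit or range.

## Working session

There is one attempt and no reset: what is moved stays moved. The work goes in short steps, Python scripts to look and compute and a tool call to move; the robot and the scene stay as the last step left them, time stands still between calls to the robot, and variables do not carry over. Pictures are saved under pics/ and viewed, about 8 in all and at most 12, crops included, and the job is handed in when it is done.

Besides the shell and the picture viewer there is one more tool, called in YAML: its name, and indented under it one key for each argument. send_rows: Moves the arm, as the interface text tells. Its arguments: {"type":"object","properties":{"moves":{"type":"array","items":{"type":"array"}}},"required":["moves"]}

```bash
mkdir -p pics; ls; cat > h.py <<'E'
import numpy as np, cv2
from workcell import readout, camera, get_calibration, order, bot
def snap(n,f):
    c=get_calibration(n); im=camera(n); cv2.imwrite('pics/'+f,np.ascontiguousarray(im[:,:,::-1])); return im,c
def ray(c,uv):
    K=np.array([[c['fx'],0,c['cx']],[0,c['fy'],c['cy']],[0,0,1.]])
    d=cv2.undistortPoints(np.float64(uv).reshape(-1,1,2),K,np.array([c['k1'],0,0,0.]),None,None).reshape(-1,2)
    R=np.array(c['R']);t=np.array(c['t'])
    return -R.T@t, np.c_[d,np.ones(len(d))]@R
def onz(c,uv,z):
    o,d=ray(c,uv); return o+d*((z-o[2])/d[:,2])[:,None]
E
python3 - <<'E'
from h import *
for n in('scene','top'):
    im,c=snap(n,n+'1.png');print(n,{k:np.round(v,3).tolist() for k,v in c.items()})
o=readout.get_obs();print(o)
a=cv2.imread('pics/top1.png')
E
```

```text
pics
scene {'fx': 444.622, 'fy': 444.622, 'cx': 314.424, 'cy': 196.047, 'k1': -0.118, 'R': [[-0.506, 0.863, 0.004], [0.688, 0.406, -0.602], [-0.521, -0.302, -0.798]], 't': [0.279, -0.427, 1.395]}
top {'fx': 386.511, 'fy': 386.511, 'cx': 320.931, 'cy': 193.645, 'k1': -0.016, 'R': [[-0.022, -1.0, 0.009], [-0.99, 0.021, -0.14], [0.139, -0.012, -0.99]], 't': [0.034, 0.626, 0.95]}
{'clock': 0.1, 'joint_pos': array([ 1.20400941e+00,  2.41385007e-01,  3.86966375e-03,  1.33520480e+00,
       -2.27174282e-05,  1.57080804e+00]), 'joint_vel': array([-0.00164202,  0.00019828,  0.00319248,  0.00026772,  0.00079207,
       -0.00139577]), 'tau': array([ 2.38520141e-05, -3.73137116e+01,  2.53010005e+01,  1.08506522e-02,
       -5.92157926e-05, -2.67529103e-06]), 'eef_pos': array([0.17916207, 0.46634523, 0.30308228]), 'tool_rot': array([ 1.82372833e-01,  9.83228979e-01, -9.47850359e-04, -1.64246784e-04]), 'ft_force': array([ 0.07327847, -0.14365587,  0.10243579]), 'ft_torque': array([ 0.00960756, -0.03968285, -0.01545683]), 'grip_width': 0.08552743069102398}
```

View pics/top1.png

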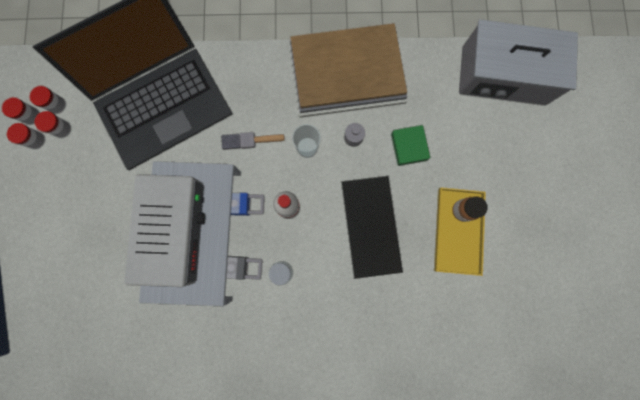

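View pics/scene1.png

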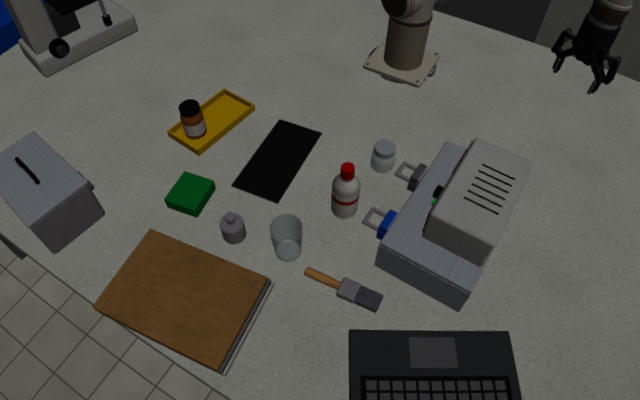

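The top view shows the riser at the left, facing −y. The blue pull is at about (260,203), the bottle cap at (285,201), the mat at about (372,227) and the tray at about (461,231), with the jar at its upper end. Next I'll measure these.

```bash
python3 - <<'E'
from h import *
T=cv2.imread('pics/top1.png');S=cv2.imread('pics/scene1.png')
cT,cS=get_calibration('top'),get_calibration('scene')
def mask(im,lo,hi,box):
    m=cv2.inRange(cv2.cvtColor(im,cv2.COLOR_BGR2HSV),lo,hi);z=np.zeros_like(m);x0,y0,x1,y1=box;z[y0:y1,x0:x1]=m[y0:y1,x0:x1];return z
def big(m):
    return max(cv2.findContours(m,0,2)[0],key=cv2.contourArea)
def rect(P,name):
    r=cv2.minAreaRect(np.float32(P[:,:2]*1000));b=cv2.boxPoints(r);e=[b[1]-b[0],b[2]-b[1]];l=max(e,key=np.linalg.norm)
    print(name,'c',np.round(r[0],1),'size',np.round(r[1],1),'long yaw',round(np.degrees(np.arctan2(l[1],l[0]))%180,1))
m=big(mask(T,(0,0,0),(180,255,60),(330,165,410,290)));rect(onz(cT,m.reshape(-1,2),.003),'mat')
m=big(mask(T,(20,120,80),(35,255,255),(425,175,500,285)));rect(onz(cT,m.reshape(-1,2),.022),'tray@rim')
m=big(mask(T,(100,120,50),(130,255,255),(225,180,262,225)));P=onz(cT,m.reshape(-1,2),.05);rect(P,'blue@.05');print(cv2.boundingRect(m))
caps=[]
for im,c,b,n in((T,cT,(270,185,300,225),'top'),(S,cS,(325,155,370,190),'scene')):
    k=mask(im,(0,150,60),(8,255,255),b)|mask(im,(172,150,60),(180,255,255),b);m=big(k);(u,v),r=cv2.minEnclosingCircle(m);print(n,'cap',u,v,r,cv2.boundingRect(m));caps.append((u,v))
    if n=='top':print(onz(c,[(u,v)],.15))
print('riser front top edge',onz(cT,[(234,164),(225.5,305)],.097))
A=cv2.resize(T[160:310,215:335],None,fx=5,fy=5,interpolation=2)[:,:]
B=cv2.resize(S[130:260,320:450],None,fx=4,fy=4,interpolation=2)
cv2.imwrite('pics/z1.png',cv2.resize(T[180:290,215:315],None,fx=5,fy=5,interpolation=2))
print('grab bar@.028',onz(cT,[(262,195),(262,212)],.033))
for p in((280,273,.068),(355,134,.06),(306,146,0.0),(470,208,.095)):print(p,onz(cT,[p[:2]],p[2]))
E
```

```text
mat c [ 543.7 -111.5] size [254.8 124.4] long yaw 5.8
tray@rim c [ 525.2 -339.7] size [122.7 216.7] long yaw 173.4
blue@.05 c [605.2 218.4] size [19.9 53.8] long yaw 177.2
(239, 193, 9, 22)
top cap 283.8333435058594 200.8333282470703 5.6026716232299805 (279, 196, 11, 11)
[[0.59729411 0.1071556  0.15      ]]
scene cap 347.0 171.0 9.055485725402832 (341, 162, 14, 19)
riser front top edge [[0.69750646 0.23309066 0.097     ]
 [0.36156936 0.25014826 0.097     ]]
grab bar@.028 [[0.62822314 0.17351598 0.033     ]
 [0.58396899 0.17356737 0.033     ]]
(280, 273, 0.068) [[0.43055284 0.12505924 0.068     ]]
(355, 134, 0.06) [[ 0.77873799 -0.07070127  0.06      ]]
(306, 146, 0.0) [[0.76547541 0.05801725 0.        ]]
(470, 208, 0.095) [[ 0.57687213 -0.34128997  0.095     ]]
```

View pics/z1.png

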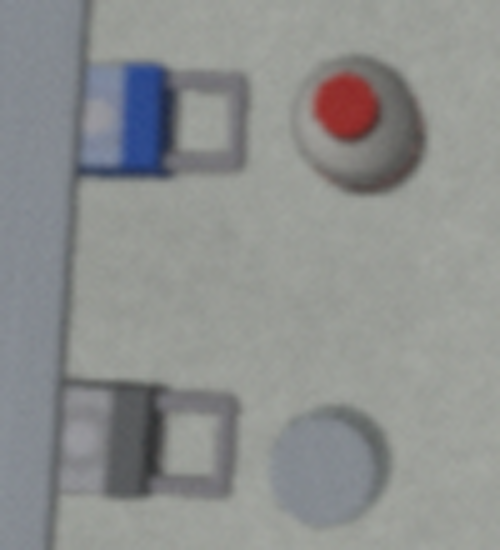

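```bash
cat >> h.py <<'E'
from scipy.spatial.transform import Rotation as Ro
def delta(p,psi):
    o=readout.get_obs();R=Ro.from_quat(o['tool_rot']);a=np.radians(psi);c,s=np.cos(a),np.sin(a)
    Rt=Ro.from_matrix(np.array([[-s,c,0],[c,s,0],[0,0,-1.]]))
    print('t',o['clock'],'at',np.round(o['eef_pos'],4),'F',np.round(o['ft_force'],1),'w',round(o['grip_width']*1e3,1),
     '\n d',np.round(R.inv().apply(np.array(p)-o['eef_pos'])*1e3,1),'rv',np.round((R.inv()*Rt).as_rotvec(),3))
E
python3 - <<'E'
from h import *
cT,cS=get_calibration('top'),get_calibration('scene')
o1,d1=ray(cT,[(283.8,200.8)]);o2,d2=ray(cS,[(347,171)])
print('scene@.135',onz(cS,[(347,171)],.135),'top@.15',onz(cT,[(283.8,200.8)],.15))
print('bar',onz(cT,[(262.6,203.7)],.033),'endwall@.05',onz(cT,[(248.2,203.7)],.04),bot.tips_ahead)
delta([.597,.107,.26],10)
E
```

```text
scene@.135 [[0.59895235 0.10717679 0.135     ]] top@.15 [[0.59737242 0.10723104 0.15      ]]
bar [[0.60547506 0.17199078 0.033     ]] endwall@.05 [[0.60543149 0.20795752 0.04      ]] 0.0726
t 0.1 at [0.1792 0.4663 0.3031] F [ 0.1 -0.1  0.1] w 85.5 
 d [-518.9 -185.5   43.5] rv [-2.000e-03  1.000e-03  1.029e+00]
```

send_rows:
  moves:
    - [[-40, -29, -5], [0, 0, 0.1], 85]
    - [[-75, -55, -10], [0, 0, 0.2], 85]
    - [[-110, -80, -15], [0, 0, 0.3], 85]
    - [[-145, -106, -20], [0, 0, 0.4], 85]
    - [[-180, -132, -20], [0, 0, 0.5], 85]
    - [[-215, -158, -20], [0, 0, 0.6], 85]
    - [[-255, -185, -20], [0, 0, 0.7], 85]
    - [[-295, -185, -10], [0, 0, 0.8], 85]
    - [[-335, -185, 0], [0, 0, 0.9], 85]
    - [[-375, -185, 10], [0, 0, 1.0], 85]
    - [[-415, -185, 20], [0, 0, 1.03], 85]
    - [[-450, -185, 30], [0, 0, 1.03], 85]

```text
clock: 1.1
eef_pos: [0.5219, 0.1356, 0.2765]
tool_rot: [0.644, 0.765, -0.001, 0.0]
ft_force: [1.1, 0.3, 1.1]
grip_width: 0.0852
```

```bash
python3 -c "
from h import *
delta([.598,.107,.26],10)"
```

```text
t 1.1 at [0.5219 0.1356 0.2765] F [1.1 0.3 1.1] w 85.2 
 d [-41.1  70.1  16.5] rv [-0.001  0.001 -0.003]
```

send_rows:
  moves:
    - [[-14, 23, 5], [0, 0, 0], 70]
    - [[-28, 47, 10], [0, 0, 0], 60]
    - [[-41, 70, 16], [0, 0, 0], 60]
    - [[-41, 70, 16], [0, 0, 0], 60]
    - [[-41, 70, 16], [0, 0, 0], 60]

```text
clock: 1.52
eef_pos: [0.5981, 0.1063, 0.2584]
tool_rot: [0.644, 0.765, -0.002, -0.001]
ft_force: [-1.0, 0.7, -0.5]
grip_width: 0.0599
```

```bash
python3 - <<'E'
from h import *
delta([.598,.107,.186],10)
im,c=snap('wrist','w1.png')
b=cv2.cvtColor(im,cv2.COLOR_RGB2HSV);k=cv2.inRange(b,(0,150,50),(8,255,255))|cv2.inRange(b,(172,150,50),(180,255,255))
m=max(cv2.findContours(k,0,2)[0],key=cv2.contourArea);uv,r=cv2.minEnclosingCircle(m);print(uv,r,onz(c,[uv],.15))
E
```

```text
t 1.5167 at [0.5981 0.1063 0.2584] F [-1.   0.7 -0.5] w 59.9 
 d [ 0.8  0.3 72.4] rv [-0.005  0.001 -0.004]
(324.5, 224.12962341308594) 27.244678497314453 [[0.60028973 0.11399781 0.15      ]]
```

View pics/w1.png

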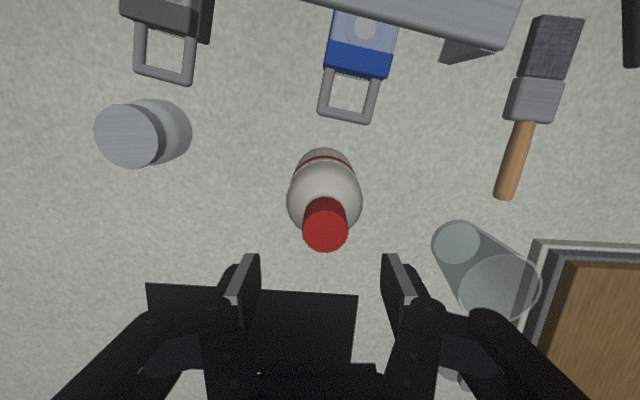

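The wrist view shows the cap top centred at about (325,230) between the fingers. The pull's bar runs from (320,112) to (370,121). Descending to grip the cap.

send_rows:
  moves:
    - [[0, 0, 15], [0, 0, 0], 60]
    - [[1, 0, 32], [0, 0, 0], 60]
    - [[2, 1, 50], [0, 0, 0], 60]
    - [[2, 1, 64], [0, 0, 0], 60]
    - [[2, 1, 72], [0, 0, 0], 60]
    - [[2, 1, 72], [0, 0, 0], 60]
    - [[2, 1, 72], [0, 0, 0], 20]
    - [[2, 1, 72], [0, 0, 0], 20]
    - [[2, 1, 72], [0, 0, 0], 20]
    - [[2, 1, 72], [0, 0, 0], 20]
    - [[2, 1, 72], [0, 0, 0], 20]
    - [[2, 1, 72], [0, 0, 0], 20]

```text
clock: 2.57
eef_pos: [0.5988, 0.1091, 0.189]
tool_rot: [0.644, 0.765, -0.0, 0.0]
ft_force: [-0.0, 0.7, 6.3]
grip_width: 0.0284
```

```bash
cat > /tmp/a.py <<'E'
E
python3 - <<'E'
from h import *
delta([.4755,-.334,.29],-35)
E
```

```text
t 2.5667 at [0.5988 0.1091 0.189 ] F [-0.   0.7  6.3] w 28.4 
 d [-415.7 -197.  -100.6] rv [0.    0.001 0.782]
```

send_rows:
  moves:
    - [[0, 0, -8], [0, 0, 0], 20]
    - [[0, 0, -22], [0, 0, 0], 20]
    - [[0, 0, -40], [0, 0, 0], 20]
    - [[0, 0, -60], [0, 0, 0], 20]
    - [[-6, -3, -78], [0, 0, 0], 20]
    - [[-20, -9, -90], [0, 0, 0.02], 20]
    - [[-38, -18, -100], [0, 0, 0.05], 20]
    - [[-60, -28, -100], [0, 0, 0.09], 20]
    - [[-84, -40, -100], [0, 0, 0.14], 20]
    - [[-108, -51, -100], [0, 0, 0.19], 20]
    - [[-132, -63, -100], [0, 0, 0.24], 20]
    - [[-156, -74, -100], [0, 0, 0.29], 20]

```text
clock: 3.57
eef_pos: [0.5509, -0.0592, 0.2886]
tool_rot: [0.749, 0.662, -0.001, -0.0]
ft_force: [-0.0, 0.1, -1.6]
grip_width: 0.0283
```

```bash
python3 - <<'E'
from h import *
delta([.4755,-.334,.29],-35)
E
```

```text
t 3.5667 at [ 0.5509 -0.0592  0.2886] F [-0.   0.1 -1.6] w 28.3 
 d [-282.   -41.2   -0.8] rv [-0.002  0.002  0.488]
```

send_rows:
  moves:
    - [[-24, -3, 0], [0, 0, 0.04], 20]
    - [[-50, -7, 0], [0, 0, 0.09], 20]
    - [[-76, -11, 0], [0, 0, 0.14], 20]
    - [[-102, -15, 0], [0, 0, 0.19], 20]
    - [[-128, -19, 0], [0, 0, 0.24], 20]
    - [[-154, -22, 0], [0, 0, 0.29], 20]
    - [[-180, -26, 0], [0, 0, 0.34], 20]
    - [[-206, -30, 0], [0, 0, 0.39], 20]
    - [[-232, -34, 0], [0, 0, 0.44], 20]
    - [[-256, -37, 0], [0, 0, 0.48], 20]
    - [[-274, -40, 0], [0, 0, 0.49], 20]
    - [[-282, -41, 0], [0, 0, 0.49], 20]

```text
clock: 4.57
eef_pos: [0.4734, -0.3368, 0.2885]
tool_rot: [0.889, 0.459, -0.002, -0.0]
ft_force: [-0.2, -0.3, -1.7]
grip_width: 0.029
```

```bash
python3 - <<'E'
from h import *
delta([.4755,-.334,.195],-35)
snap('top','t2.png')
T=cv2.imread('pics/t2.png');a=cv2.resize(T[150:300,400:520],None,fx=4,fy=4,interpolation=2)
S=snap('scene','s2.png');S=cv2.imread('pics/s2.png');b=cv2.resize(S[60:210,140:260],None,fx=3.2,fy=4,interpolation=2)
cv2.imwrite('pics/z2.png',cv2.resize(np.hstack([a,b]),(800,560)))
E
```

```text
t 4.5667 at [ 0.4734 -0.3368  0.2885] F [-0.2 -0.3 -1.7] w 29.0 
 d [ 3.8  0.4 93.5] rv [-0.003  0.004 -0.007]
```

View pics/z2.png

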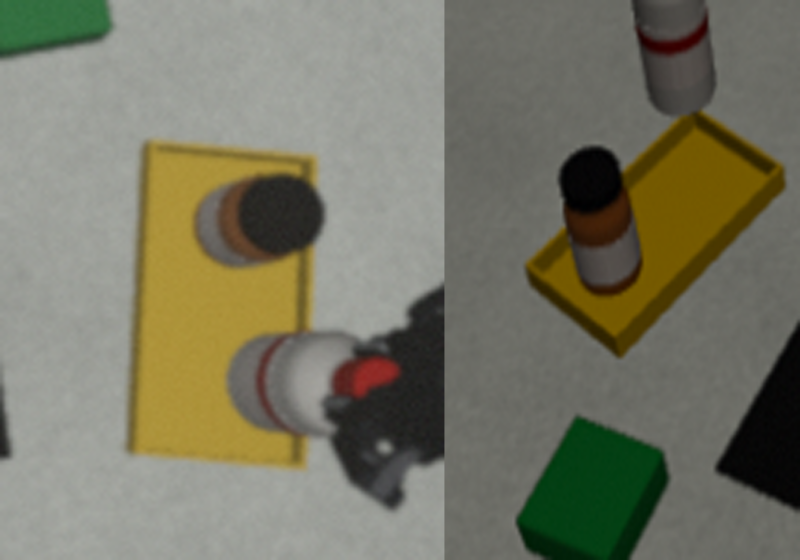

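The scene view shows the bottle hanging upright above the tray's free end. Lowering it.

send_rows:
  moves:
    - [[1, 0, 8], [0, 0, 0], 20]
    - [[2, 0, 20], [0, 0, 0], 20]
    - [[3, 0, 34], [0, 0, 0], 20]
    - [[4, 0, 48], [0, 0, 0], 20]
    - [[4, 0, 60], [0, 0, 0], 20]
    - [[4, 0, 70], [0, 0, 0], 20]
    - [[4, 0, 78], [0, 0, 0], 20]
    - [[4, 0, 84], [0, 0, 0], 20]
    - [[4, 0, 88], [0, 0, 0], 20]
    - [[4, 0, 91], [0, 0, 0], 20]
    - [[4, 0, 93], [0, 0, 0], 20]
    - [[4, 0, 94], [0, 0, 0], 20]

```text
clock: 5.67
eef_pos: [0.4764, -0.3323, 0.1947]
tool_rot: [0.888, 0.459, -0.002, -0.0]
ft_force: [0.5, 0.5, -3.0]
grip_width: 0.0287
```

```bash
python3 - <<'E'
from h import *
delta([.4755,-.334,.193],-35)
E
```

```text
t 5.6667 at [ 0.4764 -0.3323  0.1947] F [ 0.5  0.5 -3. ] w 28.7 
 d [-1.9  0.2  1.7] rv [-0.002  0.003 -0.005]
```

send_rows:
  moves:
    - [[0, 0, 1], [0, 0, 0], 20]
    - [[0, 0, 2], [0, 0, 0], 20]
    - [[0, 0, 3], [0, 0, 0], 20]
    - [[0, 0, 3], [0, 0, 0], 20]

```text
clock: 6.0
eef_pos: [0.4767, -0.3327, 0.1929]
tool_rot: [0.888, 0.459, -0.001, 0.0]
ft_force: [-0.4, 0.3, 3.2]
grip_width: 0.0283
```

Contact: the bottle is standing on the tray floor. Releasing it.

send_rows:
  moves:
    - [[0, 0, 0], [0, 0, 0], 35]
    - [[0, 0, 0], [0, 0, 0], 50]
    - [[0, 0, 0], [0, 0, 0], 60]
    - [[0, 0, 0], [0, 0, 0], 65]
    - [[0, 0, 0], [0, 0, 0], 65]
    - [[0, 0, -10], [0, 0, 0], 65]
    - [[0, 0, -25], [0, 0, 0], 65]
    - [[0, 0, -45], [0, 0, 0], 65]
    - [[0, 0, -65], [0, 0, 0], 65]
    - [[0, 0, -80], [0, 0, 0], 65]
    - [[0, 0, -85], [0, 0, 0], 65]

```text
clock: 6.92
eef_pos: [0.4779, -0.3332, 0.2817]
tool_rot: [0.888, 0.459, 0.0, 0.003]
ft_force: [1.4, -0.0, 0.6]
grip_width: 0.065
```

```bash
python3 - <<'E'
from h import *
c=get_calibration('scene') 
delta([.6055,.172,.20],87)
T=cv2.imread('pics/t2.png');h=cv2.cvtColor(T,cv2.COLOR_BGR2HSV);k=cv2.inRange(h,(20,120,60),(35,255,255));k[:175]=0;k[:,:425]=0
E
```

```text
t 6.9167 at [ 0.4779 -0.3332  0.2817] F [ 1.4 -0.   0.6] w 65.0 
 d [ 486.2 -188.2   79.5] rv [ 1.000e-03  7.000e-03 -2.135e+00]
```

send_rows:
  moves:
    - [[25, -10, 0], [0, 0, -0.11], 50]
    - [[60, -23, 0], [0, 0, -0.23], 40]
    - [[95, -37, 0], [0, 0, -0.35], 26]
    - [[130, -50, 0], [0, 0, -0.47], 26]
    - [[165, -64, 0], [0, 0, -0.59], 26]
    - [[200, -77, 0], [0, 0, -0.71], 26]
    - [[235, -91, 0], [0, 0, -0.83], 26]
    - [[270, -104, 0], [0, 0, -0.95], 26]
    - [[305, -118, 0], [0, 0, -1.07], 26]
    - [[340, -132, 0], [0, 0, -1.19], 26]
    - [[375, -145, 0], [0, 0, -1.31], 26]
    - [[410, -159, 0], [0, 0, -1.43], 26]

```text
clock: 7.92
eef_pos: [0.5851, 0.0951, 0.2796]
tool_rot: [0.367, 0.93, -0.002, 0.002]
ft_force: [0.4, -0.4, -0.9]
grip_width: 0.0261
```

```bash
python3 - <<'E'
from h import *
delta([.6055,.172,.20],87)
print(readout.get_obs()['joint_pos'].round(2))
E
```

```text
t 7.9167 at [0.5851 0.0951 0.2796] F [ 0.4 -0.4 -0.9] w 26.1 
 d [38.  70.3 79.2] rv [-0.004  0.005 -0.699]
[ 0.16  0.44  0.22  1.35 -0.01  0.91]
```

send_rows:
  moves:
    - [[8, 15, 0], [0, 0, -0.12], 26]
    - [[16, 30, 10], [0, 0, -0.24], 26]
    - [[24, 45, 20], [0, 0, -0.36], 26]
    - [[32, 58, 30], [0, 0, -0.48], 26]
    - [[38, 68, 40], [0, 0, -0.6], 26]
    - [[38, 70, 50], [0, 0, -0.7], 26]
    - [[38, 70, 50], [0, 0, -0.7], 26]
    - [[38, 70, 50], [0, 0, -0.7], 26]
    - [[38, 70, 50], [0, 0, -0.7], 26]

```text
clock: 8.67
eef_pos: [0.6052, 0.1716, 0.2296]
tool_rot: [0.027, 1.0, -0.003, 0.001]
ft_force: [-0.5, 0.1, 1.0]
grip_width: 0.0262
```

```bash
python3 - <<'E'
from h import *
c=snap('wrist','w2.png')[1]; np.save('w2.npy',c,allow_pickle=True)
delta([.6055,.172,.082],87)
w1=None
E
```

```text
t 8.7167 at [0.6054 0.1716 0.23  ] F [ 0.3  0.4 -0.4] w 26.2 
 d [  0.5   1.2 148. ] rv [-0.005  0.004 -0.001]
```

View pics/w2.png

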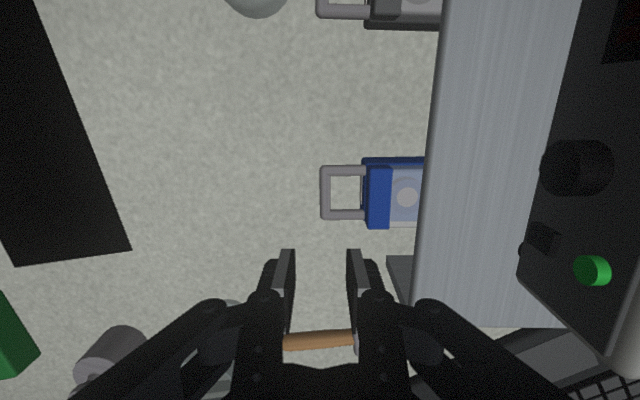

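The bar is seen here at about (325,193), its ends at (325,166) and (326,220).

```bash
python3 - <<'E'
from h import *
c=get_calibration('wrist')
print(onz(c,[(325,193),(325,168),(326,218)],.033))
o=readout.get_obs();R=Ro.from_quat(o['tool_rot']).as_matrix();print('y axis',R[:,1],'axis',R[:,2])
E
```

```text
[[0.60773518 0.17558703 0.033     ]
 [0.58487731 0.17668096 0.033     ]
 [0.63191963 0.17535281 0.033     ]]
y axis [ 0.05325479  0.99856861 -0.00496619] axis [ 0.00358876 -0.0051646  -0.99998022]
```

send_rows:
  moves:
    - [[-1, 1, 20], [0, 0, 0], 26]
    - [[-2, 2, 45], [0, 0, 0], 26]
    - [[-2, 3, 70], [0, 0, 0], 26]
    - [[-2, 3, 90], [0, 0, 0], 26]
    - [[-2, 3, 100], [0, 0, 0], 26]
    - [[-2, 3, 110], [0, 0, 0], 26]
    - [[-2, 3, 118], [0, 0, 0], 26]
    - [[-2, 3, 126], [0, 0, 0], 26]
    - [[-2, 3, 134], [0, 0, 0], 26]
    - [[-2, 3, 140], [0, 0, 0], 26]
    - [[-2, 3, 145], [0, 0, 0], 26]
    - [[-2, 3, 146], [0, 0, 0], 26]

```text
clock: 9.72
eef_pos: [0.6077, 0.1736, 0.0831]
tool_rot: [0.027, 1.0, -0.003, 0.001]
ft_force: [-0.7, 0.1, -0.7]
grip_width: 0.026
```

```bash
python3 - <<'E'
from h import *
delta([.607,.174,.083],87)
snap('wrist','w3.png');im=cv2.imread('pics/w3.png');cv2.imwrite('pics/z3.png',cv2.resize(im[100:350,180:500],None,fx=2,fy=2))
E
```

```text
t 9.7167 at [0.6077 0.1736 0.0831] F [-0.7  0.1 -0.7] w 26.0 
 d [0.7 0.4 0.1] rv [-0.005  0.003 -0.001]
```

View pics/z3.png

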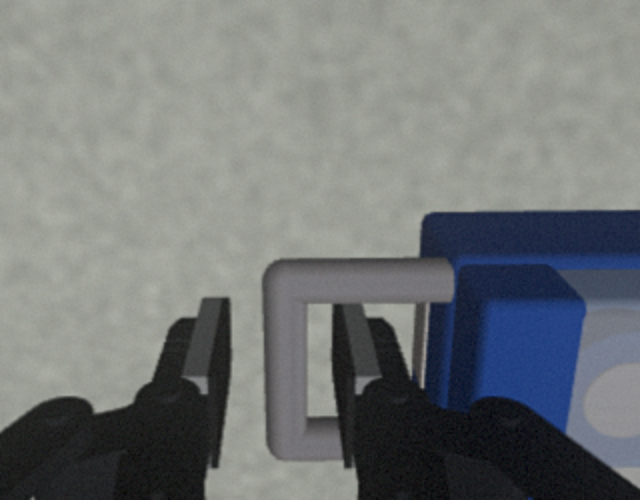

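The right finger is inside the loop and the bar sits between the fingers, at crop (285,360). No contact. Closing.

send_rows:
  moves:
    - [[0, 0, 0], [0, 0, 0], 18]
    - [[0, 0, 0], [0, 0, 0], 12]
    - [[0, 0, 0], [0, 0, 0], 6]
    - [[0, 0, 0], [0, 0, 0], 6]
    - [[0, 0, 0], [0, 0, 0], 6]
    - [[0, 0, 0], [0, 0, 0], 6]

```text
clock: 10.27
eef_pos: [0.608, 0.1738, 0.0839]
tool_rot: [0.027, 1.0, -0.002, 0.002]
ft_force: [-0.5, -0.1, 1.9]
grip_width: 0.0076
```

send_rows:
  moves:
    - [[0, -4, 0], [0, 0, 0], 6]
    - [[0, -11, 0], [0, 0, 0], 6]
    - [[0, -20, 0], [0, 0, 0], 6]
    - [[0, -30, 0], [0, 0, 0], 6]
    - [[0, -41, 0], [0, 0, 0], 6]
    - [[0, -53, 0], [0, 0, 0], 6]
    - [[0, -65, 0], [0, 0, 0], 6]
    - [[0, -77, 0], [0, 0, 0], 6]
    - [[0, -89, 0], [0, 0, 0], 6]
    - [[0, -99, 0], [0, 0, 0], 6]
    - [[0, -107, 0], [0, 0, 0], 6]
    - [[0, -112, 0], [0, 0, 0], 6]

```text
clock: 11.27
eef_pos: [0.6019, 0.0605, 0.0844]
tool_rot: [0.027, 1.0, -0.003, 0.002]
ft_force: [-0.5, 0.7, -2.3]
grip_width: 0.0081
```

send_rows:
  moves:
    - [[0, -4, 0], [0, 0, 0], 6]
    - [[0, -11, 0], [0, 0, 0], 6]
    - [[0, -20, 0], [0, 0, 0], 6]
    - [[0, -30, 0], [0, 0, 0], 6]
    - [[0, -39, 0], [0, 0, 0], 6]
    - [[0, -46, 0], [0, 0, 0], 6]
    - [[0, -50, 0], [0, 0, 0], 6]
    - [[0, -52, 0], [0, 0, 0], 6]
    - [[0, -52, 0], [0, 0, 0], 6]

```text
clock: 12.02
eef_pos: [0.599, 0.0077, 0.0847]
tool_rot: [0.028, 1.0, -0.003, 0.002]
ft_force: [-0.4, -1.0, -0.8]
grip_width: 0.0074
```

```bash
python3 - <<'E'
from h import *
delta([.607,.0,.083],87)
snap('top','t3.png');im=cv2.imread('pics/t3.png');cv2.imwrite('pics/z4.png',cv2.resize(im[140:310,190:410],None,fx=3.5,fy=3.5))
E
```

```text
t 12.0167 at [0.599  0.0077 0.0847] F [-0.4 -1.  -0.8] w 7.4 
 d [-8.4 -7.2  1.8] rv [-0.006  0.003 -0.003]
```

View pics/z4.png

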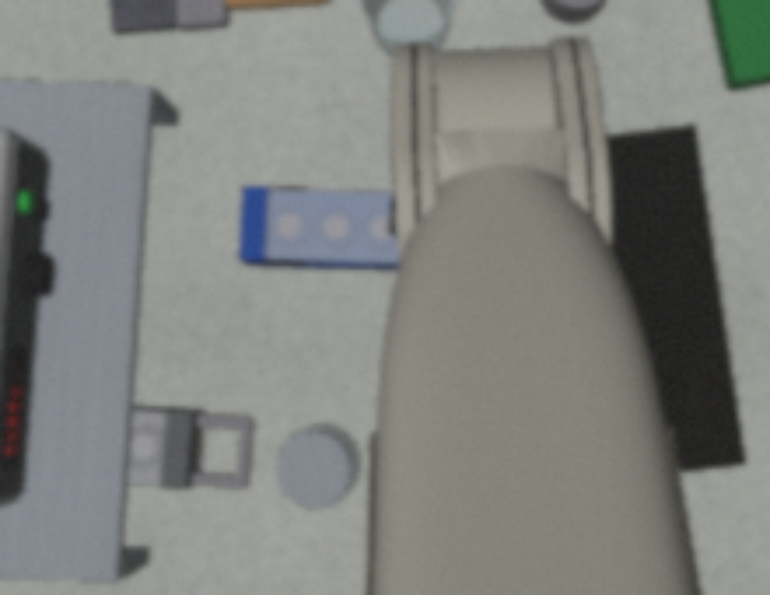

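The blue case is clear of the riser and the grey case hasn't moved. Releasing the bar, lifting and turning.

send_rows:
  moves:
    - [[0, 0, 0], [0, 0, 0], 14]
    - [[0, 0, 0], [0, 0, 0], 24]
    - [[0, 0, 0], [0, 0, 0], 24]
    - [[0, 0, -8], [0, 0, 0], 24]
    - [[0, 0, -25], [0, 0, 0], 24]
    - [[0, 0, -50], [0, 0, 0], 24]
    - [[0, 0, -75], [0, 0, 0.1], 24]
    - [[0, 10, -100], [0, 0, 0.22], 60]
    - [[0, 30, -110], [0, 0, 0.34], 85]
    - [[0, 50, -120], [0, 0, 0.46], 85]
    - [[0, 70, -120], [0, 0, 0.58], 85]
    - [[0, 90, -120], [0, 0, 0.7], 85]

```text
clock: 13.07
eef_pos: [0.6043, 0.0997, 0.2064]
tool_rot: [0.371, 0.928, -0.001, 0.004]
ft_force: [0.3, -0.1, -0.8]
grip_width: 0.0821
```

```bash
python3 - <<'E'
from h import *
delta([.6045,.1126,.20],-3)
E
```

```text
t 13.0667 at [0.6043 0.0997 0.2064] F [ 0.3 -0.1 -0.8] w 82.1 
 d [8.8 9.5 6.4] rv [0.004 0.008 0.862]
```

send_rows:
  moves:
    - [[3, 3, 3], [0, 0, 0.12], 85]
    - [[6, 6, 6], [0, 0, 0.24], 85]
    - [[9, 9, 6], [0, 0, 0.36], 85]
    - [[9, 10, 6], [0, 0, 0.48], 85]
    - [[9, 10, 6], [0, 0, 0.6], 85]
    - [[9, 10, 6], [0, 0, 0.72], 85]
    - [[9, 10, 6], [0, 0, 0.86], 85]
    - [[9, 10, 6], [0, 0, 0.86], 85]
    - [[9, 10, 6], [0, 0, 0.86], 85]

```text
clock: 13.82
eef_pos: [0.6048, 0.1133, 0.201]
tool_rot: [0.724, 0.69, 0.001, 0.004]
ft_force: [-0.5, 0.1, 1.2]
grip_width: 0.085
```

```bash
python3 - <<'E'
from h import *
delta([.6045,.1126,.084],-3)
im,c=snap('wrist','w4.png')
k=cv2.inRange(cv2.cvtColor(im,cv2.COLOR_RGB2HSV),(100,130,40),(130,255,255))
for m in cv2.findContours(k,0,2)[0]:
    if cv2.contourArea(m)>300:
        P=onz(c,m.reshape(-1,2),.05)[:,:2]*1000;r=cv2.minAreaRect(np.float32(P));print(cv2.boundingRect(m),np.round(r[0],1),np.round(r[1],1),round(r[2],1))
E
```

```text
t 13.8167 at [0.6048 0.1133 0.201 ] F [-0.5  0.1  1.2] w 85.0 
 d [-1.00e-01 -1.10e+00  1.17e+02] rv [0.007 0.005 0.005]
(285, 268, 65, 21) [601.7  54.5] [18.9 52.8] 87.0
(279, 113, 77, 33) [607.7 173.7] [21.7 53.3] 87.2
```

View pics/w4.png

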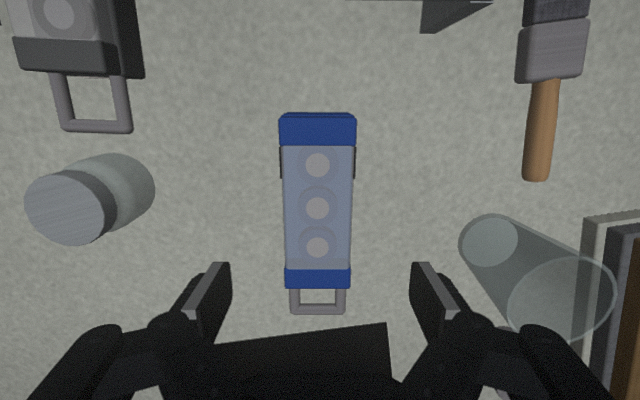

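The case lies square below at about (318,200), with its centre near (0.6047,0.114) and its yaw matching the jaws. Descending and gripping.

send_rows:
  moves:
    - [[0, 0, 20], [0, 0, 0], 85]
    - [[0, 0, 45], [0, 0, 0], 85]
    - [[0, 0, 70], [0, 0, 0], 85]
    - [[0, 0, 88], [0, 0, 0], 85]
    - [[0, 0, 102], [0, 0, 0], 85]
    - [[0, 0, 112], [0, 0, 0], 85]
    - [[0, 0, 117], [0, 0, 0], 85]
    - [[0, 0, 117], [0, 0, 0], 72]
    - [[0, 0, 117], [0, 0, 0], 64]
    - [[0, 0, 117], [0, 0, 0], 50]
    - [[0, 0, 117], [0, 0, 0], 48]
    - [[0, 0, 117], [0, 0, 0], 48]

```text
clock: 14.87
eef_pos: [0.6064, 0.1128, 0.0854]
tool_rot: [0.723, 0.69, 0.002, 0.005]
ft_force: [-0.0, 0.6, 3.8]
grip_width: 0.0546
```

send_rows:
  moves:
    - [[0, 0, 0], [0, 0, 0], 48]
    - [[0, 0, 0], [0, 0, 0], 48]
    - [[0, 0, -3], [0, 0, 0], 48]
    - [[0, 0, -8], [0, 0, 0], 48]
    - [[0, 0, -16], [0, 0, 0], 48]
    - [[0, 0, -28], [0, 0, 0], 48]
    - [[0, 0, -42], [0, 0, 0], 48]
    - [[0, 0, -56], [0, 0, 0], 48]
    - [[0, 0, -70], [0, 0, 0], 48]
    - [[0, 0, -82], [0, 0, 0], 48]
    - [[0, 0, -90], [0, 0, 0], 48]

```text
clock: 15.78
eef_pos: [0.6061, 0.1134, 0.1776]
tool_rot: [0.723, 0.69, 0.003, 0.006]
ft_force: [-0.2, 0.3, -3.3]
grip_width: 0.0546
```

```bash
python3 - <<'E'
from h import *
delta([.544,-.1115,.18],-84.2)
im,c=snap('wrist','w5.png')
E
```

```text
t 15.7833 at [0.6061 0.1134 0.1776] F [-0.2  0.3 -3.3] w 54.6 
 d [-227.5  -51.5   -2.1] rv [ 0.013 -0.005  1.423]
```

View pics/w5.png

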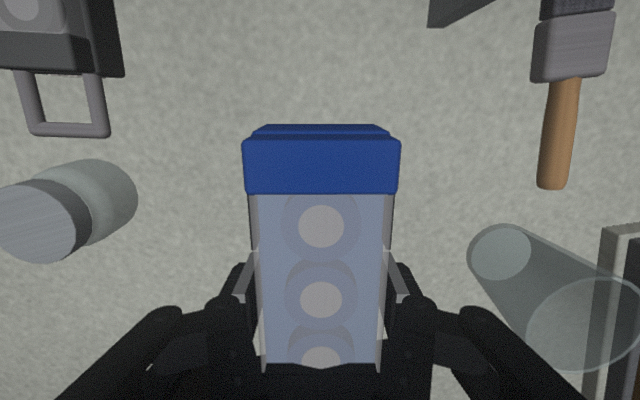

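The case is held level, with its bottom at about 0.095 m. Carrying it to the mat.

send_rows:
  moves:
    - [[-6, -1, 0], [0, 0, 0.03], 48]
    - [[-18, -4, 0], [0, 0, 0.09], 48]
    - [[-32, -7, 0], [0, 0, 0.16], 48]
    - [[-47, -11, 0], [0, 0, 0.24], 48]
    - [[-62, -14, 0], [0, 0, 0.33], 48]
    - [[-77, -17, 0], [0, 0, 0.42], 48]
    - [[-92, -21, 0], [0, 0, 0.51], 48]
    - [[-107, -24, 0], [0, 0, 0.6], 48]
    - [[-122, -28, 0], [0, 0, 0.69], 48]
    - [[-137, -31, 0], [0, 0, 0.78], 48]
    - [[-152, -34, 0], [0, 0, 0.87], 48]
    - [[-167, -38, 0], [0, 0, 0.96], 48]

```text
clock: 16.83
eef_pos: [0.5601, -0.0527, 0.1781]
tool_rot: [0.961, 0.275, 0.005, 0.004]
ft_force: [0.8, 1.2, -4.0]
grip_width: 0.0545
```

```bash
python3 - <<'E'
from h import *
delta([.544,-.1115,.18],-84.2);print(readout.get_obs()['joint_pos'].round(2))
E
```

```text
t 16.8333 at [ 0.5601 -0.0527  0.1781] F [ 0.8  1.2 -4. ] w 54.5 
 d [-44.8  41.4  -1.9] rv [ 0.008 -0.011  0.457]
[-0.09  0.44 -0.05  1.07 -0.    2.49]
```

send_rows:
  moves:
    - [[-9, 8, 0], [0, 0, 0.09], 48]
    - [[-18, 16, 0], [0, 0, 0.18], 48]
    - [[-27, 25, 0], [0.004, -0.005, 0.27], 48]
    - [[-35, 32, 0], [0.008, -0.01, 0.35], 48]
    - [[-41, 38, 0], [0.008, -0.01, 0.42], 48]
    - [[-45, 41, 0], [0.008, -0.01, 0.457], 48]
    - [[-45, 41, 8], [0.008, -0.01, 0.457], 48]
    - [[-45, 41, 20], [0.008, -0.01, 0.457], 48]
    - [[-45, 41, 34], [0.008, -0.01, 0.457], 48]
    - [[-45, 41, 46], [0.008, -0.01, 0.457], 48]
    - [[-45, 41, 54], [0.008, -0.01, 0.457], 48]
    - [[-45, 41, 60], [0.008, -0.01, 0.457], 48]

```text
clock: 17.83
eef_pos: [0.5433, -0.1112, 0.1162]
tool_rot: [0.999, 0.051, -0.001, -0.0]
ft_force: [0.6, -1.0, -3.8]
grip_width: 0.0543
```

```bash
python3 - <<'E'
from h import *
delta([.544,-.1115,.0884],-84.2)
E
```

```text
t 17.8333 at [ 0.5433 -0.1112  0.1162] F [ 0.6 -1.  -3.8] w 54.3 
 d [ 0.7  0.4 27.8] rv [-0.001  0.002  0.   ]
```

send_rows:
  moves:
    - [[0, 0, 5], [0, 0, 0], 48]
    - [[0, 0, 10], [0, 0, 0], 48]
    - [[0, 0, 14], [0, 0, 0], 48]
    - [[0, 0, 18], [0, 0, 0], 48]
    - [[0, 0, 21], [0, 0, 0], 48]
    - [[0, 0, 23], [0, 0, 0], 48]
    - [[0, 0, 25], [0, 0, 0], 48]
    - [[0, 0, 26], [0, 0, 0], 48]
    - [[0, 0, 27], [0, 0, 0], 48]
    - [[0, 0, 28], [0, 0, 0], 48]
    - [[0, 0, 28], [0, 0, 0], 48]

```text
clock: 18.75
eef_pos: [0.5435, -0.1112, 0.0886]
tool_rot: [0.999, 0.051, -0.001, -0.0]
ft_force: [-0.6, 0.8, -2.5]
grip_width: 0.0548
```

send_rows:
  moves:
    - [[0, 0, 1], [0, 0, 0], 48]
    - [[0, 0, 2], [0, 0, 0], 48]
    - [[0, 0, 2], [0, 0, 0], 48]

```text
clock: 19.0
eef_pos: [0.5434, -0.1112, 0.0885]
tool_rot: [0.999, 0.051, -0.0, -0.0]
ft_force: [-3.8, 0.8, 9.3]
grip_width: 0.0547
```

The case is on the mat. Releasing and lifting away.

send_rows:
  moves:
    - [[0, 0, 0], [0, 0, 0], 58]
    - [[0, 0, 0], [0, 0, 0], 66]
    - [[0, 0, 0], [0, 0, 0], 76]
    - [[0, 0, 0], [0, 0, 0], 82]
    - [[0, 0, 0], [0, 0, 0], 82]
    - [[0, 0, -10], [0, 0, 0], 82]
    - [[0, 0, -30], [0, 0, 0], 82]
    - [[0, 0, -60], [0, 0, 0], 82]
    - [[0, 0, -90], [0, 0, 0], 82]
    - [[0, 0, -125], [0, 0, 0], 82]
    - [[0, 0, -160], [0, 0, 0], 82]

```text
clock: 19.92
eef_pos: [0.5431, -0.1111, 0.2504]
tool_rot: [0.999, 0.051, -0.001, -0.0]
ft_force: [0.2, -1.2, 0.1]
grip_width: 0.0821
```

```bash
python3 - <<'E'
from h import *
delta([.30,.25,.3],40)
E
```

```text
t 19.9167 at [ 0.5431 -0.1111  0.2504] F [ 0.2 -1.2  0.1] w 82.1 
 d [-205.4 -383.8  -49.2] rv [-2.000e-03  1.000e-03 -2.168e+00]
```

Moving the arm aside for a clear final look.

send_rows:
  moves:
    - [[-17, -32, -30], [0, 0, -0.1], 82]
    - [[-34, -64, -49], [0, 0, -0.2], 82]
    - [[-51, -96, -49], [0, 0, -0.3], 82]
    - [[-68, -128, -49], [0, 0, -0.4], 82]
    - [[-85, -160, -49], [0, 0, -0.5], 82]
    - [[-102, -192, -49], [0, 0, -0.6], 82]
    - [[-119, -224, -49], [0, 0, -0.7], 82]
    - [[-136, -256, -49], [0, 0, -0.8], 82]
    - [[-153, -288, -49], [0, 0, -0.9], 82]
    - [[-170, -320, -49], [0, 0, -1.0], 82]
    - [[-187, -350, -49], [0, 0, -1.0], 82]
    - [[-205, -383, -49], [0, 0, -1.0], 82]

```text
clock: 20.92
eef_pos: [0.2993, 0.2502, 0.3007]
tool_rot: [0.852, 0.523, 0.0, -0.0]
ft_force: [1.1, 0.5, 0.0]
grip_width: 0.0823
```

```bash
python3 - <<'E'
from h import *
delta([.30,.25,.3],40)
im,c=snap('top','t5.png')
a=cv2.imread('pics/t5.png');h=cv2.cvtColor(a,cv2.COLOR_BGR2HSV)
k=cv2.inRange(h,(100,120,40),(130,255,255));k[:165]=0;k[290:]=0;k[:,:335]=0;k[:,415:]=0
for m in cv2.findContours(k,0,2)[0]:
    if cv2.contourArea(m)>20:print('blue end',cv2.boundingRect(m),onz(c,m.reshape(-1,2),.05)[:,:2].mean(0).round(4))
k=cv2.inRange(h,(0,150,60),(8,255,255))|cv2.inRange(h,(172,150,60),(180,255,255));k[:,:420]=0
m=max(cv2.findContours(k,0,2)[0],key=cv2.contourArea);uv,r=cv2.minEnclosingCircle(m);print('cap',uv,onz(c,[uv],.154))
b=cv2.absdiff(a,cv2.imread('pics/top1.png')).max(2)>40;print('changed',[cv2.boundingRect(m) for m in cv2.findContours(b.astype(np.uint8),0,2)[0] if cv2.contourArea(m)>15])
cv2.imwrite('pics/z5.png',cv2.resize(a[100:320,200:520],None,fx=2.5,fy=2.5))
snap('scene','s5.png')
E
```

```text
t 20.9167 at [0.2993 0.2502 0.3007] F [1.1 0.5 0. ] w 82.3 
 d [0.2 0.7 0.7] rv [-0.000e+00 -1.000e-03 -1.168e+00]
blue end (360, 219, 29, 36) [ 0.5018 -0.0976]
blue end (358, 198, 25, 11) [ 0.5994 -0.0975]
cap (478.1428527832031, 250.5) [[ 0.47489657 -0.32885741  0.154     ]]
changed [(85, 317, 140, 83), (447, 238, 41, 26), (359, 198, 30, 73), (254, 195, 11, 19), (277, 192, 23, 27), (231, 192, 22, 24)]
```

View pics/z5.png

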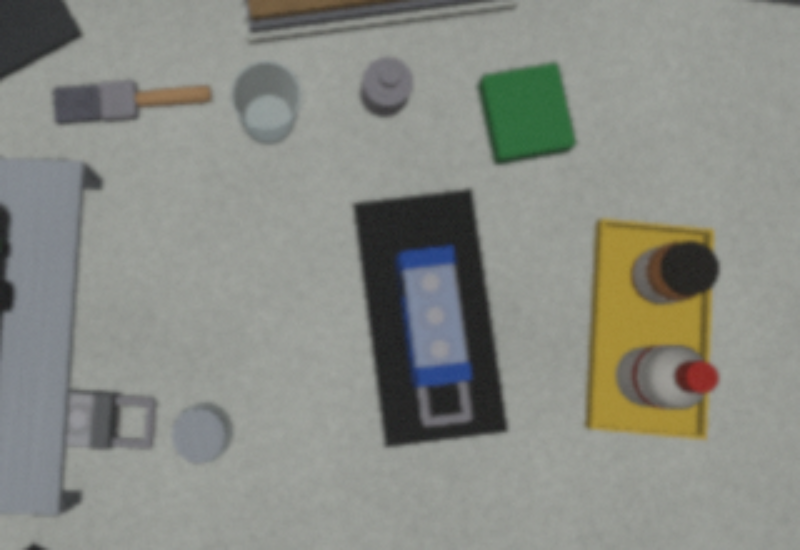

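View pics/s5.png

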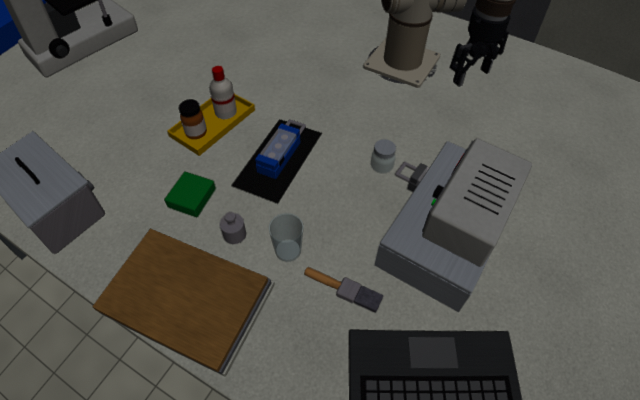

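The case is centred and squared on the mat, and the bottle stands upright in the tray. The only image changes are the bottle, the case and the arm, so I'm handing in.

```bash
python3 -c "
from h import *
print(order.job_done())"
```

```text
the job is handed in; nothing more can be done
None
```

The bottle is standing in the free end of the spill tray, and the blue case is on the middle of the black mat. The job was handed in just after 21 s on the robot's clock; it reports no verdict.

I gripped the bottle by its cap and set it down in the tray. I then drew the case about 165 mm out by its pull, regripped it across its width, carried it level, and set it down with the pull towards the robot.

**Last checks (top and scene pictures):**
- **Bottle:** it stands upright. Its cap is at about (0.475, −0.329), against the planned spot of (0.4755, −0.334).
- **Case:** it lies flat and looks parallel to the mat. It was let go with the gripper at (0.543, −0.111), and I measured the mat's centre at (0.544, −0.1115).
- **Everything else:** comparing the top picture before and after, only the bottle, the blue case and the arm had changed. No bystander had visibly moved.

**Disagreements:**
- Before the pull, the top and wrist cameras differed by about 4 mm on where the pull's bar was. I aimed between the two, and the grip worked.
- The final colour check on the case's blue ends caught the shaded side wall. It put the case's middle about 14 mm off across the mat, which is still within the 25 mm limit. I relied on the gripper position and the picture instead.

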